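Put the aerial through to the radio

ROBOT

A 6-joint arm with a two-finger parallel gripper is mounted at the origin on the work surface. World frame = base frame: x ahead of the robot, y to its left, z up, the work surface at z = 0. Lengths are in mm, angles in rad, forces in N, time in s.
With the tool pointing down it reaches from about 250 to 775 mm from the base axis. Payload 8.9 kg.
Tool frame: the origin (TCP) lies midway between the tips of the shut fingers; the grasp point (between the pads) lies 19 mm behind it; z points along the fingers, y is the line along which they close (so a half turn about z gives the same grasp; the last joint's range is limited). The gripper opens to 85 mm and grips with 20 to 120 N. Pads are 22 mm wide; open, the fingers measure 114 mm over their backs; the gripper's body (76 mm by 85 mm) begins 54 mm behind the grasp point. The pads swing forward as they close: fully open they stand 13 mm farther back than shut.
Start: joints at [0.978, 0.291, -0.153, 1.127, 0, 1.431], TCP at [230.146, 471.865, 231.305] pointing down, gripper open.
Joint ranges: [-2.52, 2.52], [-0.91, 1.74], [-1.3, 1.37], [-1.96, 2.02], [-1.52, 1.47], [-3.14, 3.14]. Speed limits (rad/s): [2.22, 2.22, 2.79, 3.14, 3.14, 3.14].

INTERFACE

Orientations are given as a rotation vector (axis times angle).
In Python, from cell import bot gives the robot as it stands. The module is installed in compiled form; this text tells all that it offers.
- The arm moves only by the shell command python3 -m creep 'ROWS'. ROWS is JSON, a list of rows, each an object with "slide": the shift along the tool's x, y, z in m, a list of three; "rot": the turn, a rotation vector about the tool's x, y, z in degrees, a list of three; "claw": the closure in counts, from 0 (fully open) to 255 (shut). In form: [{"slide": [dx, dy, dz], "rot": [ax, ay, az], "claw": claw}, ...]. A call has 1 to 12 rows; each row is the pose to reach, as a shift and turn from the pose commanded when the call began, along the tool's axes at that moment; what a row does not reach only later rows make up. A row lasts 1/10 s, in which the tool goes at most 50 mm and 8.59 degrees, less where a joint would pass 70% of its speed; a pose out of reach is approached as far as the arm can. A call with a gripper value outside its range is refused whole. The fingers move at their own pace and stop on an object; the grip force is fixed at half the most. Time passes only in rows, so rows that repeat a pose let the fingers close. It gives the time, the measured TCP pose, the force, the opening and the grip force at its end, in the units of the state.
- bot.get_obs(): the state, without advancing time (a new reading comes with each control period).
- bot.capture(name): name is "scene" or "top" or "wrist"; returns a dict with "image" (420x560x3 uint8, blue, green, red), "K" (3x3 intrinsics, pixels), "distortion" ([k1, k2, p1, p2, k3] as OpenCV has them; the pictures are not rectified), "T" (4x4, takes a point from camera to world coordinates). Camera axes: x right, y down, z forward; pixel columns grow to the right and rows downward; lengths in mm; the calibration is good to about 2 mm. A picture is of the moment at which its call begins. There is no depth.
- bot.sign_off(): hands the job in; it is judged then, once.
The state is a dict: "clock": time; "qpos": joint angles; "joint_vel": joint speeds; "effort": joint torques, N m; "ee_pos": TCP position; "orientation": TCP orientation; "ft_force": force on the tool from outside, world axes, zero at the start; "ft_torque": the same for the moment, N m; "opening": opening from 0.0 (shut) to 1.0 (fully open); "grip_force": force on a finger pad.
Only numpy, scipy, OpenCV 4.12 (cv2) and the standard library are available. Lean on these libraries where they do the work, as an engineer would, in place of code of your own. Each camera call takes 0.05 s, during which the arm holds its last target. There are 200 camera calls.

TASK

Open the aerial change-over box: swing the latch bar on its top out towards the robot until it is fully clear of the lid, then open the lid all the way so that it stands up by itself, and throw the lever inside fully over to the other side. Leave the box open with the latch still swung out, and don't knock about the other things on the desk.

Things in the scene. Friction and masses are not known exactly. Their poses are not given: they have to be found in the camera images.
- box: Grey metal change-over box screwed to the desk, 170 (x) x 200 (y) mm, walls 5 mm thick, 110 mm high; origin at the centre of its underside, +z up, its front face (-x) faces the robot, +y to its left seen from the robot. An 8 mm bare metal lid lies on the rim (lid top 118.5 mm above the desk). Two small brass glands stick out of the back. A steel ear on the right wall (-y) carries the latch.
- lid_hinge (a point): The middle of the lid's hinge axis, along the box's back rim: at (85, 0, 110.5) mm in the box frame; the axis is the box's y.
- lid_handle (a point): The middle of the lid's handle: a dark round bar, 12 mm thick and 100 mm long along the box's y, held level 42 mm in front of the lid's front edge by an arm at each end (an open loop, 34 mm clear between bar and box front). It is 212 mm from the hinge axis, 4 mm above it when shut, and moves with the lid. It can be pushed up from below or pinched from above.
- lid (a joint): Lid opening angle, rad: 0 shut, 1.57 upright, stop at 1.85 (leaning back). The hinge is stiff: the lid stays where it is left; lifting at the handle takes about 4 N. The latch bar holds it shut while it lies over it.
- latch_pivot (a point): The latch bar's upright pivot on the ear at the box's right side: (10, -140) mm in the box frame, 132 mm above the desk (top of the bar).
- latch_post (a point): Top centre of the latch's thumb post: a black upright round post, 16 mm thick, 43 mm tall, standing near the free end of a steel latch bar, 100 mm from the pivot, its top 175 mm above the desk. The bar is 122 mm long, 20 mm wide, 10 mm thick, lies level with its underside 122 mm above the desk and its free end 110 mm from the pivot; push the post sideways.
- latch (a joint): Latch angle, rad: 0 when the bar points along the box's +y, across the lid; grows as its free end swings towards the robot (anticlockwise from above); at 1.57 the bar points to the box's -x, beside the lid; stop at 1.75. Clear of the lid above about 1.33. Stays where left.
- lever_grip (a point): Middle of the lever's grip inside the box (hidden until the lid is open): a black round crossbar 18 mm thick and 44 mm long along the box's x, on a steel rod; centre 70 mm from the lever's pivot, which lies at (-15, 0, 22) mm in the box frame. The grip is about 80 mm above the desk at either end of its throw and 92 mm when upright.
- lever (a joint): Lever angle, rad: 0 leaning to the box's +y (left), 0.6 upright, stop at 1.2 leaning to -y (right). Push it about 1 N; it stays where left.
- mug: Bystander: white mug, 80 mm wide, 90 mm high, standing left of the box; origin at its underside.
- screwdriver: Bystander: black-handled screwdriver, 170 mm, lying close to the box's left side.
- mouse: Bystander: grey computer mouse, 100 x 58 x 32 mm, right of and in front of the box.
- handheld: Bystander: black handheld radio lying flat, 120 x 58 x 34 mm with a 100 mm aerial, right of the box.
- meter: Bystander: grey box meter, 90 x 130 x 85 mm, farther left.
- pliers: Bystander: pliers, about 185 mm, farther right.

How it is judged (in metres and radians):
On the way, in this order (a step that is already met when the one before it is completed fails the run):
1. the latch bar is swung clear of the lid, the lid still shut (value of joint latch above 1.33 rad and value of joint lid below 0.12 rad), for 0.2 s.
2. the lid is opened to about upright or beyond (value of joint lid above 1.45 rad and value of joint latch above 1.33 rad and value of joint lever below 0.5 rad), for 0.2 s.
3. the lever is thrown over to the other side (value of joint lever above 1.05 rad and value of joint lid above 1.45 rad), for 0.2 s.
At the end, for the whole second after the job is handed in: the latch bar is swung out clear of the lid (angle above 1.33 rad), the lid stands open (above 1.45 rad), the lever lies over on the other side (above 1.05 of 1.2 rad), all at rest (all of step 3 and value of joint latch above 1.33 rad and velocity of joint latch between -0.05 and 0.05 rad/s and velocity of joint lid between -0.05 and 0.05 rad/s and velocity of joint lever between -0.05 and 0.05 rad/s); the robot touches nothing.
It fails at once if a bystander is knocked away (moved more than 40 mm) (distance of any of mug, screwdriver, mouse, handheld, meter, pliers from where it was at the start of the episode above 0.04 m).
It fails at once if the mug or the meter is tipped over (angle between any of mug, meter's own z axis and vertical above 0.5 rad).
It also fails if it takes over 72 s, if anything falls off the work surface, if the arm or the gripper's body presses on something with over 40 N, if the wrist force passes 120 N, or if a joint passes its speed limit or range.

## Working session

There is one attempt and no reset: what is moved stays moved. The work goes in short steps, Python scripts to look and compute and a shell command to move; the robot and the scene stay as the last step left them, time stands still between calls to the robot, and variables do not carry over. Pictures are saved under pics/ and viewed, at most 10 in all, crops included, and the job is handed in when it is done.

```bash
mkdir -p pics; cat > h.py <<'E'
import numpy as np, cv2
from cell import bot
from scipy.spatial.transform import Rotation as R
def ray(c,uv):
    p=cv2.undistortPoints(np.array([[uv]],float),c["K"],np.array(c["distortion"]))[0,0]
    T=np.array(c["T"]); d=T[:3,:3]@np.array([p[0],p[1],1]); return T[:3,3],d
def onz(c,uv,z):
    o,d=ray(c,uv); return o+d*(z-o[2])/d[2]
def proj(c,P):
    T=np.linalg.inv(c["T"]); r,_=cv2.Rodrigues(T[:3,:3])
    return cv2.projectPoints(np.array([P],float).reshape(-1,1,3),r,T[:3,3],c["K"],np.array(c["distortion"]))[0][:,0]
E
python3 - <<'E'
from h import *
o=bot.get_obs(); print({k:np.round(v,3) for k,v in o.items()})
for n in("scene","top"):
    c=bot.capture(n); cv2.imwrite(f"pics/{n}1.png",c["image"]); print(n,np.round(c["T"],2).tolist(),c["K"][0][0])
E
```

```text
{'clock': np.float64(0.0), 'qpos': array([ 0.978,  0.291, -0.154,  1.127, -0.   ,  1.432]), 'joint_vel': array([-0.   , -0.002, -0.002,  0.001,  0.001,  0.001]), 'effort': array([ 1.0000e-03, -5.3715e+01,  3.3137e+01,  1.6000e-02, -0.0000e+00,
        0.0000e+00]), 'ee_pos': array([229.904, 471.501, 230.732]), 'orientation': array([-7.070e-01, -3.061e+00,  2.000e-03]), 'ft_force': array([0.125, 0.331, 0.446]), 'ft_torque': array([ 0.09 , -0.032,  0.014]), 'grip_force': np.float64(0.0), 'opening': np.float64(1.001)}
scene [[0.78, 0.4, -0.49, 1156.68], [0.63, -0.47, 0.62, -817.18], [0.02, -0.79, -0.62, 927.46], [0.0, 0.0, 0.0, 1.0]] 441.2024368204244
top [[0.03, -0.98, 0.2, 305.93], [-1.0, -0.03, -0.01, 18.78], [0.02, -0.2, -0.98, 1376.79], [0.0, 0.0, 0.0, 1.0]] 446.0389892097324
```

View pics/top1.png

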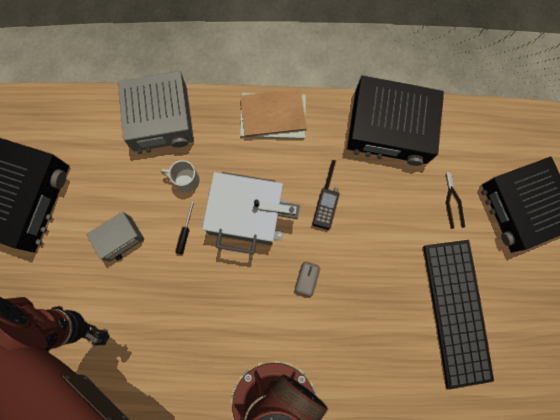

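View pics/scene1.png

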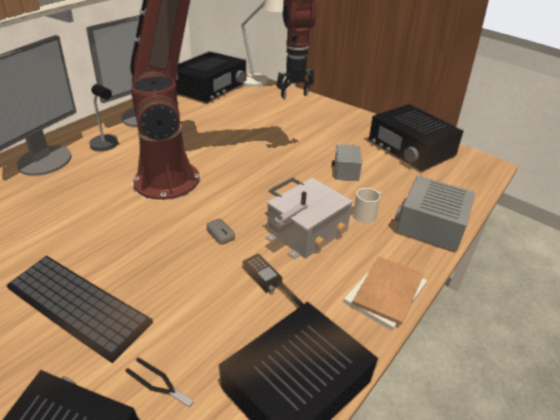

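The top view shows the lid at about (205–284, 174–242), the post top at about (256,203), the latch pivot at about (292,210) and the handle bar at about (236,248). I'll measure these more precisely next.

```bash
python3 - <<'E'
from h import *
c=bot.capture("top"); im=c["image"]
crop=im[160:270,190:320]; cv2.imwrite("pics/crop1.png",cv2.resize(crop,None,fx=5,fy=5,interpolation=cv2.INTER_CUBIC)[:600])
g=cv2.cvtColor(im,cv2.COLOR_BGR2HSV)
m=((g[...,2]>150)&(g[...,1]<40)).astype(np.uint8); m[:165]=0;m[275:]=0;m[:,:200]=0;m[:,310:]=0
k,_=cv2.findContours(m,0,2); k=max(k,key=cv2.contourArea); print(cv2.contourArea(k), cv2.minAreaRect(k), cv2.approxPolyDP(k,4,True)[:,0].tolist())
for uv,z in(((256,203),175),((292,210),132)): print(uv,onz(c,uv,z))
E
```

```text
3911.0 ((247.20269775390625, 206.78378295898438), (82.5282974243164, 58.69043731689453), 9.462322235107422) [[214, 173], [203, 229], [221, 228], [250, 237], [255, 233], [272, 240], [276, 213], [251, 209], [257, 198], [259, 208], [288, 212], [289, 206], [278, 203], [282, 184]]
(256, 203) [569.1236018  65.6630623 175.       ]
(292, 210) [561.37242841 -35.92894897 132.        ]
```

View pics/crop1.png

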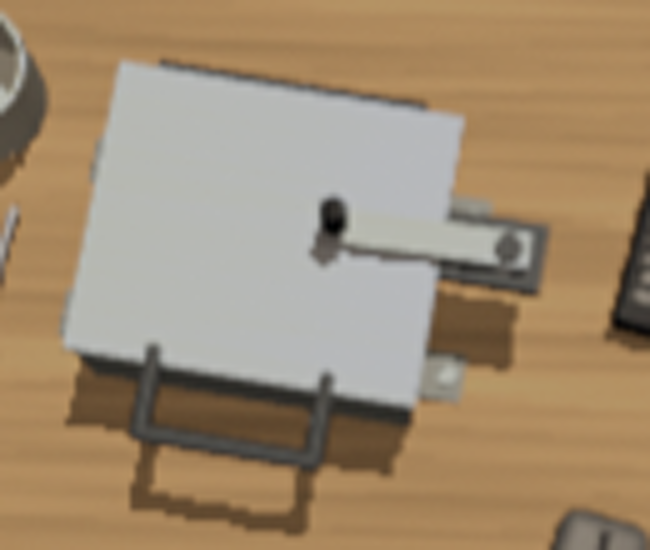

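The crop shows the lid corners at (122,62), (465,117), (415,405) and (65,347), the post top at (333,203), the pivot at (509,247), and the handle bar ends at (137,435) and (315,463), all in ×5 crop pixels.

```bash
python3 - <<'E'
from h import *
c=bot.capture("top")
obs=[((122,62),(85,100,118.5)),((465,117),(85,-100,118.5)),((415,405),(-85,-100,118.5)),((65,347),(-85,100,118.5)),((509,247),(10,-140,132)),((225,450),(-127,0,120))]
A=np.array([o[1] for o in obs],float)
W=np.array([onz(c,(190+(o[0][0]+.5)/5-.5,160+(o[0][1]+.5)/5-.5),o[1][2]) for o in obs])
a=A[:,:2]-A[:,:2].mean(0); w=W[:,:2]-W[:,:2].mean(0)
th=np.arctan2((a[:,0]*w[:,1]-a[:,1]*w[:,0]).sum(),(a*w).sum()); Rm=np.array([[np.cos(th),-np.sin(th)],[np.sin(th),np.cos(th)]])
t=W[:,:2].mean(0)-Rm@A[:,:2].mean(0)
print("yaw",np.degrees(th),"org",t); print(np.round(w-a@Rm.T,1))
p=onz(c,(190+333/5-.4,160+203/5-.4),175)[:2]; print("post",p,"box",Rm.T@(p-t))
f=lambda x,y:np.round(Rm@[x,y]+t,1)
print("postbox",f(10,-40),"pivot",f(10,-140),"handle",f(-127,0),"open post",f(-90,-140))
for n,uv,z in(("mouse",(307,279),30),("radio",(327,205),30),("aerial",(332,165),20),("driver",(183,240),10),("driver2",(192,205),5),("mug",(182,175),90)):
    q=onz(c,uv,z)[:2]; print(n,q,"box",np.round(Rm.T@(q-t)))
o=bot.get_obs(); print(R.from_rotvec(o["orientation"]).as_matrix().round(3).tolist())
E
```

```text
yaw -7.683401047422251 org [572.0266803 105.5922976]
[[ 1.   1.2]
 [ 0.7 -2.5]
 [-0.7 -1.2]
 [-0.4  1.5]
 [ 1.   0.3]
 [-1.6  0.7]]
post [577.05023404  65.40955307] box [ 10.35084835 -39.1503383 ]
postbox [576.6  64.6] pivot [563.2 -34.5] handle [446.2 122.6] open post [464.1 -21.1]
mouse [372.43864493 -90.15034096] box [-172. -221.]
radio [ 601.52971041 -148.59416913] box [  63. -248.]
aerial [ 734.5740229  -165.18580352] box [ 197. -247.]
driver [481.21317494 293.48817969] box [-115.  174.]
driver2 [593.63087777 273.59624859] box [ -1. 169.]
mug [666.73341583 294.14850352] box [ 69. 200.]
[[-0.899, 0.438, -0.0], [0.438, 0.899, -0.001], [0.0, -0.001, -1.0]]
```

```bash
cat >> h.py <<'E'
ORG=np.array([572.0,105.6]); YAW=np.radians(-7.7)
BR=np.array([[np.cos(YAW),-np.sin(YAW)],[np.sin(YAW),np.cos(YAW)]])
def w(x,y,z): return np.r_[BR@[x,y]+ORG,z]
def rel(P,yawbox,tag=""):
    """slide (m) / rot (deg) to TCP at world P, tool down, tool y at box-frame yaw (deg)"""
    o=bot.get_obs(); M=R.from_rotvec(o["orientation"])
    a=np.radians(yawbox)+YAW; y=np.array([np.cos(a),np.sin(a),0]); z=np.array([0,0,-1.]); x=np.cross(y,z)
    G=R.from_matrix(np.c_[x,y,z])
    print(tag,"slide",np.round(M.inv().apply(np.array(P)-o["ee_pos"])/1000,4).tolist(),"rot",np.round((M.inv()*G).as_rotvec(degrees=True),1).tolist())
def st():
    o=bot.get_obs(); p=o["ee_pos"]; print("t",round(float(o["clock"]),2),"pos",p.round(1),"box",(BR.T@(p[:2]-ORG)).round(1),"F",o["ft_force"].round(1),"q",o["qpos"].round(2),"open",round(float(o["opening"]),2),"grip",o["grip_force"])
E
python3 -c "
from h import *
rel(w(10,-40,235),0)"
```

```text
slide [-0.4899, -0.2139, -0.0039] rot [-0.0, 0.0, 71.7]
```

```bash
python3 -m creep '[{"slide":[-0.49,-0.214,-0.004],"rot":[0,0,71.7],"claw":147},{"slide":[-0.49,-0.214,-0.004],"rot":[0,0,71.7],"claw":147},{"slide":[-0.49,-0.214,-0.004],"rot":[0,0,71.7],"claw":147},{"slide":[-0.49,-0.214,-0.004],"rot":[0,0,71.7],"claw":147},{"slide":[-0.49,-0.214,-0.004],"rot":[0,0,71.7],"claw":147},{"slide":[-0.49,-0.214,-0.004],"rot":[0,0,71.7],"claw":147},{"slide":[-0.49,-0.214,-0.004],"rot":[0,0,71.7],"claw":147},{"slide":[-0.49,-0.214,-0.004],"rot":[0,0,71.7],"claw":147},{"slide":[-0.49,-0.214,-0.004],"rot":[0,0,71.7],"claw":147},{"slide":[-0.49,-0.214,-0.004],"rot":[0,0,71.7],"claw":147},{"slide":[-0.49,-0.214,-0.004],"rot":[0,0,71.7],"claw":147},{"slide":[-0.49,-0.214,-0.004],"rot":[0,0,71.7],"claw":147}]'
python3 -m creep '[{"slide":[0,0,0],"rot":[0,0,0],"claw":147},{"slide":[0,0,0],"rot":[0,0,0],"claw":147},{"slide":[0,0,0],"rot":[0,0,0],"claw":147},{"slide":[0,0,0],"rot":[0,0,0],"claw":147}]'
python3 - <<'E'
from h import *
st(); rel(w(10,-40,142),0)
c=bot.capture("wrist"); print(proj(c,[w(10,-40,175),w(10,-40,132)])); cv2.imwrite("pics/w1.png",c["image"])
E
```

```text
clock: 1.4
ee_pos: [579.2, 61.0, 234.5]
orientation: [2.369, 2.062, -0.0]
ft_force: [-1.0, -0.2, 0.3]
opening: 0.421
grip_force: 0.0
clock: 1.8
ee_pos: [576.3, 65.6, 235.6]
orientation: [2.364, 2.069, 0.0]
ft_force: [1.2, -0.3, -0.2]
opening: 0.423
grip_force: 0.0
t 1.8 pos [576.3  65.6 235.6] box [  9.6 -39.1] F [ 1.2 -0.3 -0.2] q [-0.01  0.39  0.01  1.18  0.    1.69] open 0.42 grip 0.0
 slide [-0.0009, 0.0004, 0.0936] rot [0.0, -0.0, 0.1]
[[279.85932654 224.82729321]
 [279.67443945 208.75806726]]
```

View pics/w1.png

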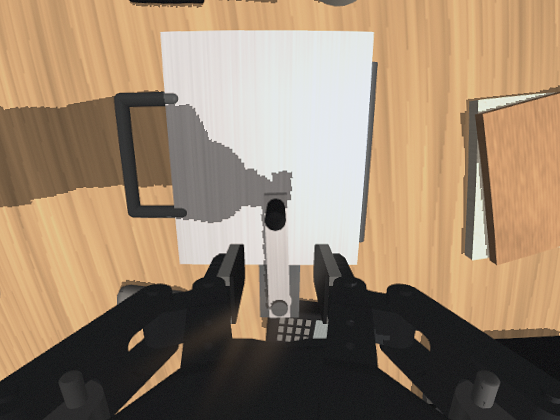

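The wrist view shows the post top at about (276,220), against a predicted (280,225). That puts it within 3–4 mm and centred between the fingers, so I'll go down around it.

```bash
python3 -m creep '[{"slide":[-0.001,0,0.045],"rot":[0,0,0],"claw":147},{"slide":[-0.001,-0.001,0.07],"rot":[0,0,0],"claw":147},{"slide":[-0.001,-0.001,0.094],"rot":[0,0,0],"claw":147},{"slide":[-0.001,-0.001,0.094],"rot":[0,0,0],"claw":147},{"slide":[-0.001,-0.001,0.094],"rot":[0,0,0],"claw":147}]'
python3 - <<'E'
from h import *
st()
for a in range(10,111,10):
    r=np.radians(a); rel(w(10-100*np.sin(r),-140+100*np.cos(r),142),a,a)
E
```

```text
clock: 2.35
ee_pos: [575.6, 64.2, 141.9]
orientation: [-2.365, -2.068, 0.0]
ft_force: [0.6, 0.2, -0.2]
opening: 0.424
grip_force: 0.0
t 2.35 pos [575.6  64.2 141.9] box [  9.1 -40.6] F [ 0.6  0.2 -0.2] q [-0.02  0.45 -0.15  0.96  0.    1.69] open 0.42 grip 0.0
10 slide [-0.0009, -0.0165, -0.0001] rot [-0.0, 0.0, -10.0]
20 slide [-0.0054, -0.0333, -0.0001] rot [-0.0, -0.0, -20.0]
30 slide [-0.0128, -0.0491, -0.0001] rot [-0.0, -0.0, -30.0]
40 slide [-0.0228, -0.0634, -0.0001] rot [-0.0, -0.0, -40.0]
50 slide [-0.0351, -0.0757, -0.0001] rot [-0.0, -0.0, -50.0]
60 slide [-0.0494, -0.0857, -0.0001] rot [-0.0, -0.0, -60.0]
70 slide [-0.0652, -0.0931, -0.0001] rot [-0.0, -0.0, -70.0]
80 slide [-0.082, -0.0976, -0.0001] rot [-0.0, -0.0, -80.0]
90 slide [-0.0994, -0.0991, -0.0001] rot [-0.0, -0.0, -90.0]
100 slide [-0.1167, -0.0976, -0.0001] rot [-0.0, -0.0, -100.0]
110 slide [-0.1336, -0.0931, -0.0001] rot [-0.0, -0.0, -110.0]
```

```bash
python3 -m creep '[{"slide":[-0.0005,-0.008,0],"rot":[0,0,-5],"claw":147},{"slide":[-0.001,-0.0165,0],"rot":[0,0,-10],"claw":147},{"slide":[-0.003,-0.025,0],"rot":[0,0,-15],"claw":147},{"slide":[-0.0055,-0.033,0],"rot":[0,0,-20],"claw":147},{"slide":[-0.009,-0.041,0],"rot":[0,0,-25],"claw":147},{"slide":[-0.013,-0.049,0],"rot":[0,0,-30],"claw":147},{"slide":[-0.018,-0.056,0],"rot":[0,0,-35],"claw":147},{"slide":[-0.023,-0.063,0],"rot":[0,0,-40],"claw":147},{"slide":[-0.029,-0.07,0],"rot":[0,0,-45],"claw":147},{"slide":[-0.035,-0.076,0],"rot":[0,0,-50],"claw":147},{"slide":[-0.035,-0.076,0],"rot":[0,0,-50],"claw":147}]'
python3 - <<'E'
from h import *
st()
for a in range(60,106,5):
    r=np.radians(a); rel(w(10-100*np.sin(r),-140+100*np.cos(r),142),a,a)
E
```

```text
clock: 3.45
ee_pos: [496.3, 39.0, 143.2]
orientation: [1.268, 2.871, 0.001]
ft_force: [1.0, 0.4, -0.5]
opening: 0.424
grip_force: 0.0
t 3.45 pos [496.3  39.  143.2] box [-66.1 -76.1] F [ 1.   0.4 -0.5] q [-0.07  0.31 -0.38  0.88 -0.    0.76] open 0.42 grip 0.0
60 slide [-0.0009, -0.0174, 0.0011] rot [0.1, 0.1, -10.0]
65 slide [-0.0028, -0.0259, 0.0011] rot [0.1, 0.1, -15.0]
70 slide [-0.0054, -0.0342, 0.0011] rot [0.1, 0.1, -20.0]
75 slide [-0.0087, -0.0423, 0.0011] rot [0.1, 0.1, -25.0]
80 slide [-0.0127, -0.05, 0.0011] rot [0.1, 0.1, -30.0]
85 slide [-0.0174, -0.0574, 0.0011] rot [0.1, 0.1, -35.0]
90 slide [-0.0227, -0.0643, 0.0011] rot [0.1, 0.1, -40.0]
95 slide [-0.0286, -0.0707, 0.0011] rot [0.1, 0.2, -45.0]
100 slide [-0.035, -0.0766, 0.0011] rot [0.0, 0.2, -50.0]
105 slide [-0.042, -0.0819, 0.0011] rot [0.0, 0.2, -55.0]
```

```bash
python3 -m creep '[{"slide":[-0.0003,-0.009,0],"rot":[0,0,-5],"claw":147},{"slide":[-0.001,-0.0175,0],"rot":[0,0,-10],"claw":147},{"slide":[-0.003,-0.026,0],"rot":[0,0,-15],"claw":147},{"slide":[-0.0055,-0.034,0],"rot":[0,0,-20],"claw":147},{"slide":[-0.009,-0.042,0],"rot":[0,0,-25],"claw":147},{"slide":[-0.013,-0.05,0],"rot":[0,0,-30],"claw":147},{"slide":[-0.0175,-0.0575,0],"rot":[0,0,-35],"claw":147},{"slide":[-0.0225,-0.0645,0],"rot":[0,0,-40],"claw":147},{"slide":[-0.0285,-0.071,0],"rot":[0,0,-45],"claw":147},{"slide":[-0.035,-0.0765,0],"rot":[0,0,-50],"claw":147},{"slide":[-0.035,-0.0765,0],"rot":[0,0,-50],"claw":147},{"slide":[-0.035,-0.0765,0],"rot":[0,0,-50],"claw":147}]'
python3 - <<'E'
from h import *
st(); c=bot.capture("top"); cv2.imwrite("pics/t2.png",cv2.resize(c["image"][160:270,190:320],None,fx=5,fy=5,interpolation=cv2.INTER_CUBIC))
E
```

```text
clock: 4.65
ee_pos: [463.3, -37.9, 142.0]
orientation: [-0.056, 3.14, -0.0]
ft_force: [0.3, 0.2, -0.8]
opening: 0.425
grip_force: 0.0
t 4.65 pos [463.3 -37.9 142. ] box [ -88.5 -156.8] F [ 0.3  0.2 -0.8] q [-0.24  0.25 -0.46  0.86  0.   -0.28] open 0.43 grip 0.0
```

View pics/t2.png

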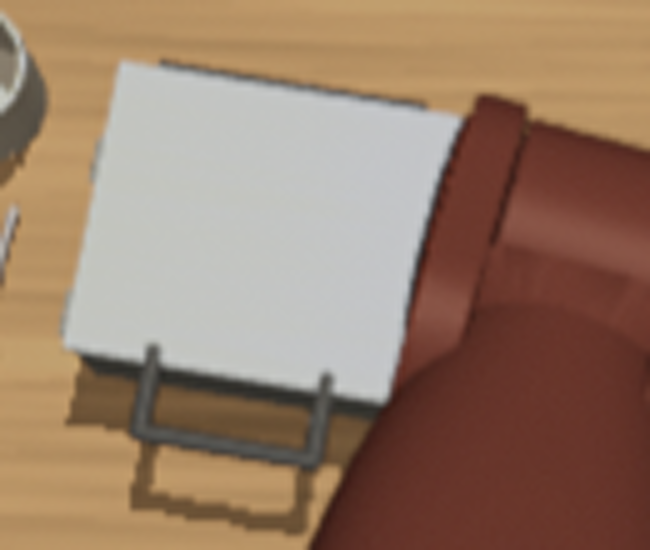

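The lid is now uncovered and the bar is off it. I'll retreat upwards and go over to the handle.

```bash
python3 -m creep '[{"slide":[0,0,-0.045],"rot":[0,0,0],"claw":147},{"slide":[0,0,-0.07],"rot":[0,0,0],"claw":147},{"slide":[0,0,-0.07],"rot":[0,0,0],"claw":147},{"slide":[0,0,-0.07],"rot":[0,0,0],"claw":147}]'
python3 -c "
from h import *
st();rel(w(-127,0,200),0)"
```

```text
clock: 5.1
ee_pos: [463.0, -37.7, 211.6]
orientation: [-0.061, 3.14, -0.0]
ft_force: [0.3, 0.2, -0.7]
opening: 0.426
grip_force: 0.0
t 5.1 pos [463.  -37.7 211.6] box [ -88.8 -156.6] F [ 0.3  0.2 -0.7] q [-0.24  0.19 -0.34  1.04  0.   -0.28] open 0.43 grip 0.0
 slide [0.0106, 0.1609, 0.0116] rot [0.0, 0.1, 99.9]
```

```bash
python3 -m creep '[{"slide":[0.0105,0.161,0.0],"rot":[0,0,100],"claw":158},{"slide":[0.0105,0.161,0.0],"rot":[0,0,100],"claw":158},{"slide":[0.0105,0.161,0.0],"rot":[0,0,100],"claw":158},{"slide":[0.0105,0.161,0.0],"rot":[0,0,100],"claw":158},{"slide":[0.0105,0.161,0.0],"rot":[0,0,100],"claw":158},{"slide":[0.0105,0.161,0.0],"rot":[0,0,100],"claw":158},{"slide":[0.0105,0.161,0.0],"rot":[0,0,100],"claw":158},{"slide":[0.0105,0.161,0.0],"rot":[0,0,100],"claw":158},{"slide":[0.0105,0.161,0.0],"rot":[0,0,100],"claw":158},{"slide":[0.0105,0.161,0.0],"rot":[0,0,100],"claw":158},{"slide":[0.0105,0.161,0.0],"rot":[0,0,100],"claw":158},{"slide":[0.0105,0.161,0.0],"rot":[0,0,100],"claw":158}]'
python3 -m creep '[{"slide":[0,0,0],"rot":[0,0,0],"claw":158},{"slide":[0,0,0],"rot":[0,0,0],"claw":158},{"slide":[0,0,0],"rot":[0,0,0],"claw":158}]'
python3 - <<'E'
from h import *
st(); rel(w(-127,0,96),0)
c=bot.capture("wrist"); print(proj(c,[w(-127,0,114.5),w(-127,44,114.5),w(-127,-44,114.5),w(10,-140,132),w(-90,-140,132)])); cv2.imwrite("pics/w2.png",c["image"])
E
```

```text
clock: 6.3
ee_pos: [444.7, 122.6, 210.0]
orientation: [-2.358, -2.074, 0.003]
ft_force: [-0.2, 0.2, -0.6]
opening: 0.379
grip_force: 0.0
clock: 6.6
ee_pos: [445.4, 122.5, 210.9]
orientation: [-2.347, -2.087, 0.001]
ft_force: [-0.3, 0.6, 0.6]
opening: 0.386
grip_force: 0.0
t 6.6 pos [445.4 122.5 210.9] box [-127.8   -0.2] F [-0.3  0.6  0.6] q [ 0.11  0.19 -0.35  1.04  0.    1.8 ] open 0.39 grip 0.0
 slide [0.0002, 0.0008, 0.1149] rot [-0.0, 0.0, 1.0]
[[280.28405698 209.7131668 ]
 [281.26207577 156.9124967 ]
 [279.38942426 257.72422428]
 [422.74853538 359.65473399]
 [317.51525231 360.601449  ]]
```

View pics/w2.png

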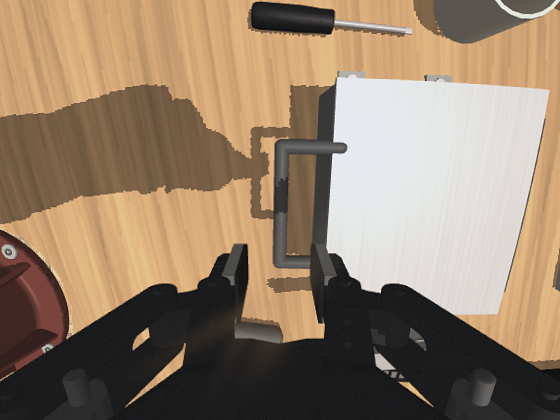

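In the wrist view the bar runs from (282,147) to (280,262), matching the predicted 281/279 columns. I'll go down and pinch it.

```bash
python3 -m creep '[{"slide":[0,0.001,0.045],"rot":[0,0,1],"claw":158},{"slide":[0,0.001,0.08],"rot":[0,0,1],"claw":158},{"slide":[0,0.001,0.1],"rot":[0,0,1],"claw":158},{"slide":[0,0.001,0.115],"rot":[0,0,1],"claw":158},{"slide":[0,0.001,0.115],"rot":[0,0,1],"claw":158},{"slide":[0,0.001,0.115],"rot":[0,0,1],"claw":158}]'
python3 -m creep '[{"slide":[0,0,0],"rot":[0,0,0],"claw":255},{"slide":[0,0,0],"rot":[0,0,0],"claw":255},{"slide":[0,0,0],"rot":[0,0,0],"claw":255},{"slide":[0,0,0],"rot":[0,0,0],"claw":255},{"slide":[0,0,0],"rot":[0,0,0],"claw":255},{"slide":[0,0,0],"rot":[0,0,0],"claw":255}]'
python3 - <<'E'
from h import *
st()
b0=np.arctan2(4,-212)
for a in (0,5,10,15,20,25,30,35,40,45,50):
    t=b0-np.radians(a); rel(w(85+212*np.cos(t),0,110.5+212*np.sin(t)-19),0,a)
E
```

```text
clock: 7.25
ee_pos: [446.7, 122.3, 96.6]
orientation: [-2.368, -2.064, 0.0]
ft_force: [0.4, 0.5, -0.7]
opening: 0.379
grip_force: 0.0
clock: 7.85
ee_pos: [446.5, 122.5, 97.3]
orientation: [-2.369, -2.064, -0.001]
ft_force: [-3.7, 0.5, 5.8]
opening: 0.114
grip_force: 58.5
t 7.85 pos [446.5 122.5  97.3] box [-126.7   -0. ] F [-3.7  0.5  5.8] q [ 0.11  0.3  -0.53  0.74  0.    1.82] open 0.11 grip 58.46208214759827
0 slide [0.0, -0.0003, 0.0018] rot [0.0, -0.0, -0.2]
5 slide [0.0001, 0.0009, -0.0167] rot [0.0, -0.0, -0.2]
10 slide [0.0001, 0.0036, -0.035] rot [0.0, -0.0, -0.2]
15 slide [0.0001, 0.008, -0.0529] rot [0.0, -0.0, -0.2]
20 slide [0.0001, 0.0139, -0.0705] rot [0.0, -0.0, -0.2]
25 slide [0.0001, 0.0213, -0.0874] rot [0.0, -0.0, -0.2]
30 slide [0.0002, 0.0301, -0.1037] rot [0.0, -0.0, -0.2]
35 slide [0.0002, 0.0404, -0.1191] rot [0.0, -0.0, -0.2]
40 slide [0.0003, 0.0519, -0.1335] rot [0.0, -0.0, -0.2]
45 slide [0.0003, 0.0647, -0.1469] rot [0.0, -0.0, -0.2]
50 slide [0.0004, 0.0785, -0.1591] rot [0.0, -0.0, -0.2]
```

```bash
python3 -m creep '[{"slide":[0,0.0005,-0.009],"rot":[0,0,0],"claw":255},{"slide":[0,0.001,-0.0185],"rot":[0,0,0],"claw":255},{"slide":[0,0.0025,-0.0277],"rot":[0,0,0],"claw":255},{"slide":[0,0.004,-0.037],"rot":[0,0,0],"claw":255},{"slide":[0,0.006,-0.046],"rot":[0,0,0],"claw":255},{"slide":[0,0.0083,-0.0547],"rot":[0,0,0],"claw":255},{"slide":[0,0.0083,-0.0547],"rot":[0,0,0],"claw":255}]'
python3 - <<'E'
from h import *
st()
b0=np.arctan2(4,-212)
for a in range(15,66,5):
    t=b0-np.radians(a); rel(w(85+212*np.cos(t),0,110.5+212*np.sin(t)-19),0,a)
E
```

```text
clock: 8.55
ee_pos: [454.2, 121.4, 152.2]
orientation: [-2.368, -2.063, 0.001]
ft_force: [-6.8, 4.4, 2.1]
opening: 0.116
grip_force: 59.1
t 8.55 pos [454.2 121.4 152.2] box [-118.8   -0.2] F [-6.8  4.4  2.1] q [ 0.1   0.25 -0.43  0.89  0.    1.81] open 0.12 grip 59.1191840171814
15 slide [0.0002, 0.0001, 0.002] rot [-0.1, -0.0, -0.2]
20 slide [0.0002, 0.006, -0.0155] rot [-0.1, -0.0, -0.2]
25 slide [0.0002, 0.0134, -0.0325] rot [-0.1, -0.0, -0.2]
30 slide [0.0002, 0.0222, -0.0487] rot [-0.1, -0.0, -0.2]
35 slide [0.0003, 0.0324, -0.0641] rot [-0.1, -0.0, -0.2]
40 slide [0.0003, 0.0439, -0.0786] rot [-0.1, -0.0, -0.2]
45 slide [0.0004, 0.0567, -0.092] rot [-0.1, -0.0, -0.2]
50 slide [0.0004, 0.0705, -0.1043] rot [-0.1, -0.0, -0.2]
55 slide [0.0005, 0.0854, -0.1153] rot [-0.1, -0.0, -0.2]
60 slide [0.0005, 0.1012, -0.1249] rot [-0.1, -0.0, -0.2]
65 slide [0.0006, 0.1177, -0.1332] rot [-0.1, -0.0, -0.2]
```

Only a small force, so I'll carry on to 55°.

```bash
python3 -m creep '[{"slide":[0,0.003,-0.0087],"rot":[0,0,0],"claw":255},{"slide":[0,0.006,-0.0175],"rot":[0,0,0],"claw":255},{"slide":[0,0.0095,-0.026],"rot":[0,0,0],"claw":255},{"slide":[0,0.0134,-0.0345],"rot":[0,0,0],"claw":255},{"slide":[0,0.0222,-0.0507],"rot":[0,0,0],"claw":255},{"slide":[0,0.0324,-0.0661],"rot":[0,0,0],"claw":255},{"slide":[0,0.0439,-0.0806],"rot":[0,0,0],"claw":255},{"slide":[0,0.0567,-0.094],"rot":[0,0,0],"claw":255},{"slide":[0,0.0705,-0.1063],"rot":[0,0,0],"claw":255},{"slide":[0,0.0854,-0.1173],"rot":[0,0,0],"claw":255},{"slide":[0,0.0854,-0.1173],"rot":[0,0,0],"claw":255}]'
python3 - <<'E'
from h import *
st()
b0=np.arctan2(4,-212)
for a in range(55,101,5):
    t=b0-np.radians(a); rel(w(85+212*np.cos(t),0,110.5+212*np.sin(t)-19),0,a)
E
```

```text
clock: 9.65
ee_pos: [537.7, 110.0, 272.9]
orientation: [-2.367, -2.063, 0.0]
ft_force: [-26.2, 4.4, 37.4]
opening: 0.113
grip_force: 60.6
t 9.65 pos [537.7 110.  272.9] box [-34.6  -0.2] F [-26.2   4.4  37.4] q [ 0.07  0.32 -0.    1.25  0.    1.78] open 0.11 grip 60.58688163757324
55 slide [0.0002, 0.0013, 0.0055] rot [-0.1, -0.1, -0.2]
60 slide [0.0003, 0.0171, -0.0042] rot [-0.1, -0.1, -0.2]
65 slide [0.0003, 0.0336, -0.0125] rot [-0.1, -0.1, -0.2]
70 slide [0.0004, 0.0508, -0.0192] rot [-0.1, -0.1, -0.2]
75 slide [0.0004, 0.0686, -0.0245] rot [-0.1, -0.1, -0.2]
80 slide [0.0005, 0.0867, -0.0282] rot [-0.1, -0.1, -0.2]
85 slide [0.0006, 0.1051, -0.0303] rot [-0.1, -0.1, -0.2]
90 slide [0.0006, 0.1236, -0.0307] rot [-0.1, -0.1, -0.2]
95 slide [0.0007, 0.142, -0.0296] rot [-0.1, -0.1, -0.2]
100 slide [0.0007, 0.1603, -0.0269] rot [-0.1, -0.1, -0.2]
```

```bash
python3 -m creep '[{"slide":[0,0,0],"rot":[0,0,0],"claw":255},{"slide":[0,0,0],"rot":[0,0,0],"claw":255}]'
python3 - <<'E'
from h import *
st(); c=bot.capture("scene"); 
for a in (40,45,50,55,60):
    t=np.arctan2(4,-212)-np.radians(a); print(a,proj(c,[w(85+212*np.cos(t),y,110.5+212*np.sin(t)) for y in(-44,44)]).round(1).tolist())
cv2.imwrite("pics/s2.png",cv2.resize(c["image"][100:270,220:400],None,fx=3.3,fy=3.3,interpolation=cv2.INTER_CUBIC))
E
```

```text
clock: 9.85
ee_pos: [537.0, 110.1, 272.4]
orientation: [-2.367, -2.063, -0.0]
ft_force: [-24.0, 4.0, 34.9]
opening: 0.112
grip_force: 60.3
t 9.85 pos [537.  110.1 272.4] box [-35.3  -0.2] F [-24.    4.   34.9] q [ 0.07  0.32 -0.01  1.25  0.    1.78] open 0.11 grip 60.28806030750275
40 [[284.3, 160.6], [304.9, 150.7]]
45 [[287.5, 158.4], [308.3, 148.5]]
50 [[291.1, 156.6], [311.9, 146.7]]
55 [[294.9, 155.3], [315.9, 145.3]]
60 [[299.1, 154.6], [320.2, 144.5]]
```

View pics/s2.png

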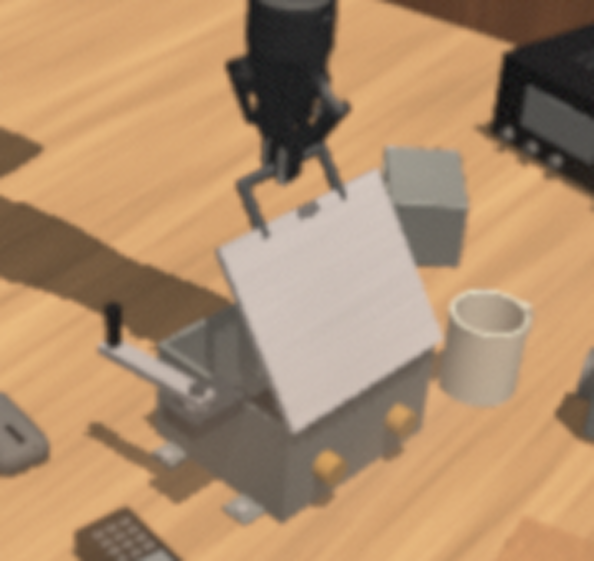

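The scene view shows the bar ends at about (293,156) and (318,146), so the lid is at about 54°. The pinch is carrying a stray radial load of about 40 N. I'll open slightly to a cage and push the rest of the way.

```bash
python3 -m creep '[{"slide":[0,0,0],"rot":[0,0,0],"claw":180},{"slide":[0,0,0],"rot":[0,0,0],"claw":165},{"slide":[0,0,0],"rot":[0,0,0],"claw":165},{"slide":[0,0,0],"rot":[0,0,0],"claw":165}]'
python3 - <<'E'
from h import *
st()
b0=np.arctan2(4,-212)
for a in range(55,106,5):
    t=b0-np.radians(a); rel(w(85+212*np.cos(t),0,110.5+212*np.sin(t)-19),0,a)
E
```

```text
clock: 10.3
ee_pos: [539.8, 109.2, 268.4]
orientation: [2.369, 2.062, 0.0]
ft_force: [-0.3, -1.0, -0.4]
opening: 0.354
grip_force: 0.0
t 10.3 pos [539.8 109.2 268.4] box [-32.4  -0.8] F [-0.3 -1.  -0.4] q [ 0.07  0.32 -0.01  1.24 -0.    1.78] open 0.35 grip 0.0
55 slide [0.0007, -0.0009, 0.001] rot [0.0, 0.0, -0.2]
60 slide [0.0008, 0.0148, -0.0086] rot [0.0, 0.0, -0.2]
65 slide [0.0009, 0.0314, -0.0169] rot [0.0, 0.0, -0.2]
70 slide [0.0009, 0.0486, -0.0236] rot [0.0, 0.0, -0.2]
75 slide [0.001, 0.0664, -0.0288] rot [0.0, 0.0, -0.2]
80 slide [0.0011, 0.0845, -0.0325] rot [0.0, 0.0, -0.2]
85 slide [0.0011, 0.1029, -0.0345] rot [0.0, 0.0, -0.2]
90 slide [0.0012, 0.1214, -0.035] rot [0.0, 0.0, -0.2]
95 slide [0.0013, 0.1398, -0.0338] rot [0.0, 0.0, -0.2]
100 slide [0.0013, 0.1581, -0.031] rot [0.0, 0.0, -0.2]
105 slide [0.0014, 0.1761, -0.0267] rot [0.0, 0.0, -0.2]
```

```bash
python3 -m creep '[{"slide":[0,0.007,-0.004],"rot":[0,0,0],"claw":165},{"slide":[0,0.0148,-0.0086],"rot":[0,0,0],"claw":165},{"slide":[0,0.023,-0.013],"rot":[0,0,0],"claw":165},{"slide":[0,0.0314,-0.017],"rot":[0,0,0],"claw":165},{"slide":[0,0.04,-0.0205],"rot":[0,0,0],"claw":165},{"slide":[0,0.0486,-0.0236],"rot":[0,0,0],"claw":165},{"slide":[0,0.0575,-0.0265],"rot":[0,0,0],"claw":165},{"slide":[0,0.0664,-0.0288],"rot":[0,0,0],"claw":165},{"slide":[0,0.0755,-0.031],"rot":[0,0,0],"claw":165},{"slide":[0,0.0845,-0.0325],"rot":[0,0,0],"claw":165},{"slide":[0,0.094,-0.0335],"rot":[0,0,0],"claw":165},{"slide":[0,0.103,-0.0345],"rot":[0,0,0],"claw":165}]'
python3 -m creep '[{"slide":[0,0.009,0],"rot":[0,0,0],"claw":165},{"slide":[0,0.0185,-0.0005],"rot":[0,0,0],"claw":165},{"slide":[0,0.028,0],"rot":[0,0,0],"claw":165},{"slide":[0,0.037,0.0005],"rot":[0,0,0],"claw":165},{"slide":[0,0.046,0.002],"rot":[0,0,0],"claw":165},{"slide":[0,0.055,0.0035],"rot":[0,0,0],"claw":165},{"slide":[0,0.055,0.0035],"rot":[0,0,0],"claw":165},{"slide":[0,0.055,0.0035],"rot":[0,0,0],"claw":165}]'
python3 - <<'E'
from h import *
st(); c=bot.capture("scene")
for a in (80,85,90,95,100):
    t=np.arctan2(4,-212)-np.radians(a); print(a,proj(c,[w(85+212*np.cos(t),y,110.5+212*np.sin(t)) for y in(-44,44)]).round(1).tolist())
cv2.imwrite("pics/s3.png",cv2.resize(c["image"][100:270,220:400],None,fx=3.3,fy=3.3,interpolation=cv2.INTER_CUBIC))
E
```

```text
clock: 11.5
ee_pos: [641.9, 95.1, 303.0]
orientation: [-2.369, -2.063, 0.001]
ft_force: [-2.4, -0.1, 2.3]
opening: 0.351
grip_force: 1.3
clock: 12.3
ee_pos: [696.1, 87.6, 298.9]
orientation: [-2.369, -2.063, 0.001]
ft_force: [0.0, -0.5, 1.0]
opening: 0.353
grip_force: 0.0
t 12.3 pos [696.1  87.6 298.9] box [125.4  -1.2] F [ 0.  -0.5  1. ] q [ 0.02  0.65  0.6   1.52 -0.    1.73] open 0.35 grip 0.0
80 [[318.3, 157.0], [339.4, 146.4]]
85 [[323.5, 159.0], [344.5, 148.2]]
90 [[328.7, 161.7], [349.8, 150.7]]
95 [[334.0, 164.9], [355.0, 153.7]]
100 [[339.3, 168.6], [360.2, 157.2]]
```

View pics/s3.png

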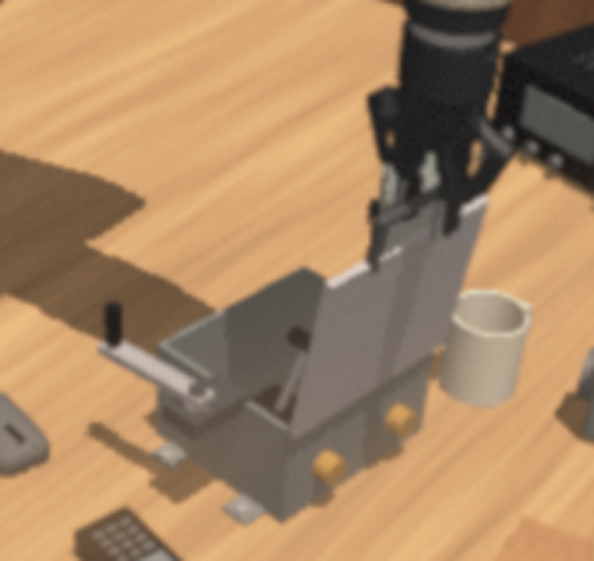

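The scene view shows the bar end at about (334,163), so the lid is at about 94° (1.64 rad). The latch is still out. I'll retreat up, then back over the open box.

```bash
python3 -m creep '[{"slide":[0,-0.006,0],"rot":[0,0,0],"claw":165},{"slide":[0,-0.006,-0.03],"rot":[0,0,0],"claw":165},{"slide":[0,-0.006,-0.06],"rot":[0,0,0],"claw":165},{"slide":[0,-0.006,-0.065],"rot":[0,0,0],"claw":165},{"slide":[0,-0.006,-0.065],"rot":[0,0,0],"claw":165}]'
python3 -c "
from h import *
st();rel(w(-15,72,360),0);rel(w(-15,72,150),0);rel(w(-15,72,70),0)"
```

```text
clock: 12.85
ee_pos: [690.2, 88.7, 365.6]
orientation: [2.368, 2.062, 0.003]
ft_force: [0.5, 0.0, -0.1]
opening: 0.354
grip_force: 0.0
t 12.85 pos [690.2  88.7 365.6] box [119.4  -0.9] F [ 0.5  0.  -0.1] q [0.02 0.67 0.81 1.71 0.   1.73] open 0.35 grip 0.0
 slide [0.0725, -0.1346, 0.0053] rot [0.1, -0.0, -0.2]
 slide [0.0724, -0.1351, 0.2153] rot [0.1, -0.0, -0.2]
 slide [0.0723, -0.1353, 0.2953] rot [0.1, -0.0, -0.2]
```

```bash
python3 -m creep '[{"slide":[0.0725,-0.135,0.0],"rot":[0,0,0],"claw":255},{"slide":[0.0725,-0.135,0.0],"rot":[0,0,0],"claw":255},{"slide":[0.0725,-0.135,0.0],"rot":[0,0,0],"claw":255},{"slide":[0.0725,-0.135,0.0],"rot":[0,0,0],"claw":255},{"slide":[0.0725,-0.135,0.05],"rot":[0,0,0],"claw":255},{"slide":[0.0725,-0.135,0.1],"rot":[0,0,0],"claw":255},{"slide":[0.0725,-0.135,0.15],"rot":[0,0,0],"claw":255},{"slide":[0.0725,-0.135,0.19],"rot":[0,0,0],"claw":255},{"slide":[0.0725,-0.135,0.19],"rot":[0,0,0],"claw":255},{"slide":[0.0725,-0.135,0.19],"rot":[0,0,0],"claw":255},{"slide":[0.0725,-0.135,0.19],"rot":[0,0,0],"claw":255},{"slide":[0.0725,-0.135,0.19],"rot":[0,0,0],"claw":255}]'
python3 - <<'E'
from h import *
st();rel(w(-15,72,70),0)
c=bot.capture("wrist"); print(proj(c,[w(-15,39.5,80),w(-15,72,70)])); cv2.imwrite("pics/w3.png",c["image"])
E
```

```text
clock: 14.05
ee_pos: [567.7, 179.1, 176.6]
orientation: [2.368, 2.062, 0.005]
ft_force: [0.1, 0.1, 0.6]
opening: -0.003
grip_force: 0.0
t 14.05 pos [567.7 179.1 176.6] box [-14.1  72.3] F [0.1 0.1 0.6] q [ 0.18  0.45 -0.06  1.06 -0.    1.89] open -0.0 grip 0.0
 slide [-0.0004, -0.0013, 0.1066] rot [0.2, -0.1, -0.2]
[[277.97686788 246.24302268]
 [277.78132106 207.237893  ]]
```

View pics/w3.png

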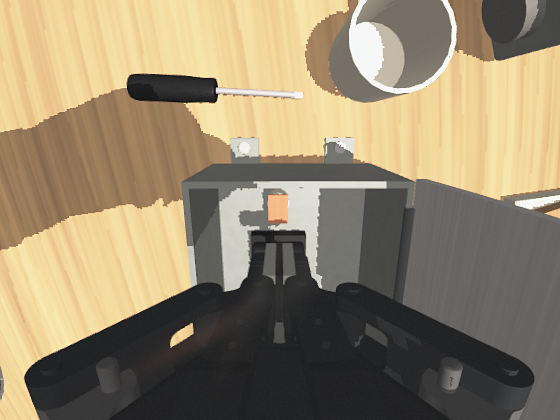

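The wrist view shows the box interior with a dark bar at about (278,237). That could be either the lever grip or the fingertips, so I'll check the projection.

```bash
python3 - <<'E'
from h import *
c=bot.capture("wrist"); p=bot.get_obs()["ee_pos"]
print(proj(c,[p,p+[0,0,19],w(-37,39.5,80),w(7,39.5,80),w(-15,39.5,89),w(-15,48.5,80),w(-15,30.5,80)]).round(1).tolist(), c["T"][:3,3], BR.T@(c["T"][:2,3]-ORG))
s=bot.capture("scene"); print(proj(s,[w(-37,39.5,80),w(7,39.5,80),w(7,-39.5,80)]).round(1).tolist())
E
```

```text
[[279.1, 260.1], [279.3, 277.8], [253.0, 246.4], [303.5, 246.2], [278.3, 250.5], [278.2, 236.6], [278.3, 255.8]] [576.02573396 246.63775879 318.74367377] [-14.90767658 140.30544222]
[[309.1, 201.5], [319.2, 207.7], [301.9, 218.1]]
```

The bar's ends (253–305) match the grip's predicted length, so it is the lever grip, lying about 5 mm further left than predicted. I'll descend at y=76 and push right.

```bash
python3 -m creep '[{"slide":[-0.004,-0.001,0.04],"rot":[0,0,0],"claw":255},{"slide":[-0.004,-0.001,0.07],"rot":[0,0,0],"claw":255},{"slide":[-0.004,-0.001,0.09],"rot":[0,0,0],"claw":255},{"slide":[-0.004,-0.001,0.105],"rot":[0,0,0],"claw":255},{"slide":[-0.004,-0.001,0.105],"rot":[0,0,0],"claw":255},{"slide":[-0.004,-0.001,0.105],"rot":[0,0,0],"claw":255}]'
python3 -c "
from h import *
st();rel(w(-15,-8,70),0)"
```

```text
clock: 14.8
ee_pos: [565.1, 175.2, 70.0]
orientation: [2.369, 2.063, 0.001]
ft_force: [0.4, 0.3, 0.1]
opening: -0.0
grip_force: 0.0
t 14.8 pos [565.1 175.2  70. ] box [-16.2  68. ] F [0.4 0.3 0.1] q [ 0.18  0.55 -0.21  0.82 -0.    1.89] open -0.0 grip 0.0
 slide [-0.076, 0.0015, -0.0001] rot [0.0, -0.0, -0.2]
```

```bash
python3 -m creep '[{"slide":[-0.008,0.001,0],"rot":[0,0,0],"claw":255},{"slide":[-0.016,0.001,0],"rot":[0,0,0],"claw":255},{"slide":[-0.024,0.001,0],"rot":[0,0,0],"claw":255},{"slide":[-0.032,0.001,0],"rot":[0,0,0],"claw":255},{"slide":[-0.04,0.001,0],"rot":[0,0,0],"claw":255},{"slide":[-0.048,0.001,0],"rot":[0,0,0],"claw":255},{"slide":[-0.056,0.001,0],"rot":[0,0,0],"claw":255},{"slide":[-0.064,0.001,0],"rot":[0,0,0],"claw":255},{"slide":[-0.072,0.001,0],"rot":[0,0,0],"claw":255},{"slide":[-0.077,0.001,0],"rot":[0,0,0],"claw":255},{"slide":[-0.08,0.001,0],"rot":[0,0,0],"claw":255},{"slide":[-0.08,0.001,0],"rot":[0,0,0],"claw":255}]'
python3 -c "
from h import *
st()"
```

```text
clock: 16.0
ee_pos: [554.6, 95.2, 69.3]
orientation: [2.37, 2.062, -0.001]
ft_force: [0.9, 0.3, 0.6]
opening: -0.001
grip_force: 0.0
t 16.0 pos [554.6  95.2  69.3] box [-15.8 -12.6] F [0.9 0.3 0.6] q [ 0.04  0.5  -0.29  0.78 -0.    1.75] open -0.0 grip 0.0
```

```bash
python3 -m creep '[{"slide":[-0.002,0,0],"rot":[0,0,0],"claw":255},{"slide":[-0.004,0,0],"rot":[0,0,0],"claw":255},{"slide":[-0.005,0,0],"rot":[0,0,0],"claw":255},{"slide":[-0.005,0,0],"rot":[0,0,0],"claw":255}]'
python3 -m creep '[{"slide":[-0.001,0,0],"rot":[0,0,0],"claw":255},{"slide":[-0.002,0,0],"rot":[0,0,0],"claw":255},{"slide":[-0.002,0,0],"rot":[0,0,0],"claw":255}]'
python3 -m creep '[{"slide":[-0.001,0,0],"rot":[0,0,0],"claw":255},{"slide":[-0.002,0,0],"rot":[0,0,0],"claw":255},{"slide":[-0.002,0,0],"rot":[0,0,0],"claw":255}]'
```

```text
clock: 16.4
ee_pos: [554.2, 91.7, 69.4]
orientation: [-2.368, -2.063, -0.002]
ft_force: [-0.6, 6.3, -0.5]
opening: -0.001
grip_force: 2.3
clock: 16.7
ee_pos: [554.1, 91.2, 69.4]
orientation: [-2.365, -2.063, -0.006]
ft_force: [1.9, 12.0, -0.6]
opening: -0.003
grip_force: 5.0
clock: 17.0
ee_pos: [554.0, 90.8, 69.5]
orientation: [-2.362, -2.063, -0.01]
ft_force: [1.9, 19.4, -0.8]
opening: 0.0
grip_force: 7.9
```

Force is building, so the lever is at its stop. I'll back off, rise and check.

```bash
python3 -m creep '[{"slide":[0.01,0,0],"rot":[0,0,0],"claw":255},{"slide":[0.02,0,0],"rot":[0,0,0],"claw":255},{"slide":[0.02,0,0],"rot":[0,0,0],"claw":255},{"slide":[0.02,0,-0.04],"rot":[0,0,0],"claw":255},{"slide":[0.02,0,-0.09],"rot":[0,0,0],"claw":255},{"slide":[0.02,0,-0.13],"rot":[0,0,0],"claw":255},{"slide":[0.05,-0.05,-0.17],"rot":[0,0,0],"claw":255},{"slide":[0.08,-0.1,-0.2],"rot":[0,0,0],"claw":255},{"slide":[0.1,-0.15,-0.2],"rot":[0,0,0],"claw":255},{"slide":[0.1,-0.2,-0.2],"rot":[0,0,0],"claw":255},{"slide":[0.1,-0.2,-0.2],"rot":[0,0,0],"claw":255},{"slide":[0.1,-0.2,-0.2],"rot":[0,0,0],"claw":255}]'
python3 - <<'E'
from h import *
st(); s=bot.capture("scene")
for q in (1.0,1.1,1.2): print(q,proj(s,[w(x,-70*np.sin(q-.6),22+70*np.cos(q-.6)) for x in(-37,7)]).round(1).tolist())
for q in (75,85,95): print("latch",q,proj(s,[w(10-100*np.sin(np.radians(q)),-140+100*np.cos(np.radians(q)),175)]).round(1).tolist())
cv2.imwrite("pics/s4.png",cv2.resize(s["image"][130:270,220:380],None,fx=4,fy=4,interpolation=cv2.INTER_CUBIC))
E
```

```text
clock: 18.2
ee_pos: [365.6, 213.9, 270.1]
orientation: [-2.366, -2.066, 0.0]
ft_force: [0.4, -0.4, -0.2]
opening: -0.001
grip_force: 0.0
t 18.2 pos [365.6 213.9 270.1] box [-219.    79.7] F [ 0.4 -0.4 -0.2] q [ 0.36  0.08 -0.32  1.18 -0.    2.06] open -0.0 grip 0.0
1.0 [[294.6, 208.3], [304.8, 214.8]]
1.1 [[293.2, 209.9], [303.3, 216.4]]
1.2 [[291.8, 211.6], [301.9, 218.2]]
latch 75 [[263.6, 188.8]]
latch 85 [[258.6, 190.6]]
latch 95 [[254.1, 192.9]]
```

View pics/s4.png

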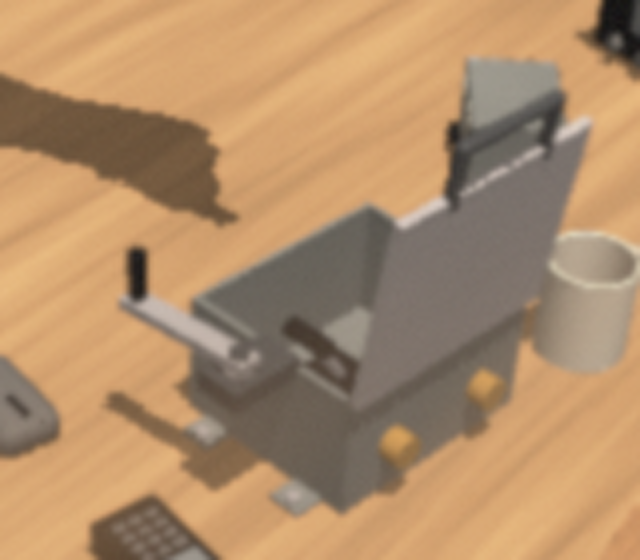

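The scene view shows the grip's end at about (293,212), so the lever is at its stop at about 1.2 rad. The post top is at (254,192), putting the latch at about 95°, and the lid is at about 94°. The arm is clear, so I'll hand in.

```bash
python3 -m creep '[{"slide":[0,0,0],"rot":[0,0,0],"claw":255},{"slide":[0,0,0],"rot":[0,0,0],"claw":255},{"slide":[0,0,0],"rot":[0,0,0],"claw":255}]' ; python3 -c "
from cell import bot
print(bot.sign_off())"
```

```text
clock: 18.55
ee_pos: [369.9, 212.9, 269.0]
orientation: [2.37, 2.062, -0.001]
ft_force: [-1.8, -0.0, -0.5]
opening: 0.0
grip_force: 0.0
the job is handed in; nothing more can be done
None
```

I handed the job in at 18.6 s: the latch is swung out (about 1.65 rad), the lid stands open (about 1.64 rad), the lever is over against its stop (about 1.2 rad), and the arm is clear; these angles are camera estimates and sign-off returned no verdict.

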